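# Bring the bench grinder up from the switch desk

## Robot

A 6-joint arm with a two-finger parallel gripper is mounted at the origin on the work surface. World frame = base frame: x ahead of the robot, y to its left, z up, the work surface at z = 0. Lengths are in m, angles in rad, forces in N, time in s.
With the tool pointing down it reaches from about 0.35 to 0.875 m from the base axis. Payload 15.5 kg.
Tool frame: the origin (TCP) lies at the very end of the fingers, on their centre line; the grasp point (between the pads) lies 19 mm behind it; z points along the fingers, y is the line along which they close (so a half turn about z gives the same grasp; the last joint's range is limited). The gripper opens to 85 mm and grips with 20 to 120 N. Pads are 22 mm wide; open, the fingers measure 114 mm over their backs; the gripper's body (76 mm by 85 mm) begins 54 mm behind the grasp point. The pads swing forward as they close: fully open they stand 13 mm farther back than shut.
Start: joints at [1.153, 0.494, 1.345, -0, 1.302, -0.096], TCP at [0.198, 0.593, 0.231] pointing down, gripper open.
Joint ranges: [-2.91, 2.91], [-0.82, 2.16], [0.22, 2.67], [-1.22, 4.37], [0.12, 2.79], [-3.08, 3.08]. Speed limits (rad/s): [1.89, 1.89, 2.57, 3.01, 3.01, 3.01].

## Interface

Orientations are given as a unit quaternion [w, x, y, z].
In Python, from workcell import manip gives the robot as it stands. The module is installed in compiled form; this text tells all that it offers.
- The arm moves only by the tool step_arm, never from a script. Its argument "series" is a list of rows, each a list of 3 entries, a list of its own where there are three numbers: the shift along the tool's x, y, z normalised to -1 to 1, where 1 is 2 cm, then the turn, a rotation vector about the tool's x, y, z normalised to -1 to 1, where 1 is 0.12 rad, then the closure, from -1 (fully open) to 1 (shut). In form: [[[dx, dy, dz], [ax, ay, az], hand], ...]. A call has 1 to 12 rows; each row shifts and turns the commanded pose from where the row before left it, along the tool's axes as they then stand; what a row does not reach is not made up. A row lasts 1/12 s, in which the tool goes at most 41.7 mm and 7.16 degrees, less where a joint would pass 70% of its speed; a pose out of reach is approached as far as the arm can. A call with a number of a shift or a turn outside -1 to 1 is refused whole. A call with a gripper value outside its range is refused whole. The fingers move at their own pace and stop on an object; the grip force is fixed at half the most. Time passes only in rows, so rows that do not move let the fingers close. It gives the time, the measured TCP pose, the force, the opening and the grip force at its end, in the units of the state.
- manip.state(): the state, without advancing time (a new reading comes with each control period).
- manip.camera(name): name is "side" or "top"; returns the picture (420x560x3 uint8, blue, green, red); there is no depth.
- manip.get_calibration(name): a dict with "intrinsics" (3x3 intrinsics, pixels), "origin" and "orientation" of the camera in the world. Camera axes: x right, y down, z forward; pixel columns grow to the right and rows downward; lengths in m; the calibration is good to about 2 mm. A picture is of the moment at which its call begins. get_calibration takes no time and is no camera call.
- manip.close_job(): hands the job in; it is judged then, once.
The state is a dict: "time": time; "q": joint angles; "joint_velocities": joint speeds; "effort": joint torques, N m; "tool_pos": TCP position; "orientation": TCP orientation; "wrist_force": force on the tool from outside, world axes, zero at the start; "ft_torque": the same for the moment, N m; "grip_width": finger opening in m; "finger_force": force on a finger pad.
Only numpy, scipy, OpenCV 4.12 (cv2) and the standard library are available. Lean on these libraries where they do the work, as an engineer would, in place of code of your own. Each camera call takes 0.05 s, during which the arm holds its last target. There are 200 camera calls.

## Task

Start the bench grinder in the proper order, pressing with the fingertips: first tip the wide main rocker on the switch desk fully on (press its upper end down), then the extraction rocker in the middle of the desk, and only then push the grinder's small flat start button right in and let it spring back. Leave the lamp rocker on and do not press the mushroom stop. Pick nothing up and leave the things lying on the bench where they are.

Things in the scene. Friction and masses are not known exactly. Their poses are not given: they have to be found in the camera images.
- desk: Switch desk: grey steel box fixed to the bench, 270 mm wide (y), 140 deep (x); its panel slopes down to the robot by 10 degrees (50 mm high in front, 73 at the back). Origin: centre of its underside; +x points away from the robot, up the slope; yaw varies. Three light rockers in black frames at y = +85 mm (main), 0 (extraction), -85 (lamp). It stands left or right of the robot's centre line.
- main (a joint): Main rocker: the wide one (44 mm wide, 45 long up the slope), at the desk's left end seen from the robot. 0 = off (lower end down, upper end standing up), 0.36 rad = fully on (upper end down). Tipping it takes 3 to 6 N on its upper end; past the middle it snaps over by itself and stays. 
- extraction (a joint): Dust extraction rocker: narrow (24 mm wide, 45 mm long), in the middle of the desk. 0 = off (lower end down), 0.36 rad = fully on (upper end down). Tipping it takes 3 to 6 N on its upper end; past the middle it snaps over by itself and stays. 
- lamp (a joint): Lamp rocker: narrow (24 mm wide, 45 mm long), at the right end of the desk as seen from the robot. It is already on (0.36 rad, upper end down) and is to stay on; 0 = off.
- main_on (a point): Point to press on the main rocker: on its top face, mid-width, at the ribbed upper end that stands up when off; 13 mm up the slope from the pivot (15 when on). It moves with the rocker. Press straight down: a flat fingertip meets the rocker's end about 4 mm above this point and pushes it down 7 mm to fully on. The black frame's top lies 12 mm below this point when off.
- extraction_on (a point): Point to press on the extraction rocker, as for the main rocker.
- lamp_on (a point): The same point on the lamp rocker (down, as it is on).
- station: The grinder's start/stop station: grey box fixed to the bench, 78 mm deep (x), 140 wide (y), 52 high, level top. Two black buttons in steel collars: start at y = -33 mm, mushroom stop at y = +33. Origin: centre of its underside; +x points away from the robot; yaw varies. It stands on the other side of the robot's centre line from the desk.
- start (a joint): Start button: travel in m, 0 = out, 0.006 = pushed right in. Sprung: about 1.5 N starts it, 5 N pushes it right in, and it comes back out when let go.
- start_top (a point): Centre of the start button's flat round top (27 mm across), 68 mm above the bench when out; its steel collar (32 mm across) ends 10 mm lower. Pressed straight down. It moves with the button.
- stop (a joint): Mushroom stop: travel in m, 0 = out, 0.006 = pressed in. Sprung. Not to be pressed.
- stop_top (a point): Centre of the top of the mushroom stop: head 40 mm across, 85 mm above the bench.
- spray_can: Loose bystander: plain spray can standing upright, 52 mm across, 165 mm tall, beside the start/stop station on its mushroom side. Origin: centre of its underside.
- wrench: Loose bystander: steel open-ended wrench 150 mm long, lying flat in front of (nearer the robot than) the start/stop station.
- screwdriver: Loose bystander: screwdriver 180 mm long, lying in front of (nearer the robot than) the switch desk.
- jar: Loose bystander: small closed jar, 56 mm across, 75 mm tall, standing behind the switch desk. Origin: centre of its underside.
- spare_wheel: Loose bystander: spare grinding wheel, 124 mm across, 20 mm thick, lying flat towards the back of the bench. Origin: centre of its underside.
- offcut: Loose bystander: wood offcut 110 x 70 x 18 mm lying flat behind the start/stop station. Origin: centre of its underside.
- chisel: Loose bystander: wood chisel 210 mm long, up to 24 mm high, lying crosswise on the robot's centre line, nearer the robot than desk and station.

How it is judged:
On the way, in this order (a step that is already met when the one before it is completed fails the run):
1. the main rocker is tipped on, extraction still off (value of joint main above 0.3 rad and value of joint extraction below 0.12 rad), for 0.05 s.
2. then the extraction rocker is tipped on (value of joint each of main, extraction above 0.3 rad), for 0.05 s.
3. then the start button is pushed in (all of step 2 and value of joint start above 0.0042 m), for 0.05 s.
At the end, for the whole second after the job is handed in: Main, extraction and lamp rockers on (beyond 0.30 of 0.36 rad), the start button (pushed in at least 4.2 mm on the way) and the mushroom stop out to within 1.5 mm, every loose thing within 30 mm of where it lay (all of step 2 and value of joint lamp above 0.3 rad and value of joint each of start, stop below 0.0015 m and distance of each of spray_can, wrench, screwdriver, jar, spare_wheel, offcut, chisel from where it was at the start of the episode below 0.03 m); the robot touches nothing.
It fails at once if the desk or the station, or a control on them, pressed with the arm or the gripper's body instead of the fingers (contact force between the arm and desk above 2 N or contact force between the arm and station above 2 N).
It fails at once if the extraction rocker tipped on while the main rocker is off (value of joint extraction above 0.24 rad and value of joint main below 0.18 rad).
It fails at once if the start button pushed before main and extraction are on (value of joint start above 0.003 m and value of joint any of main, extraction below 0.18 rad).
It fails at once if the mushroom stop pressed or the lamp rocker switched off (value of joint stop above 0.003 m or value of joint lamp below 0.18 rad).
It fails at once if a loose thing lifted, carried or pushed more than 30 mm from its place (distance of any of spray_can, wrench, screwdriver, jar, spare_wheel, offcut, chisel from where it was at the start of the episode above 0.03 m).
It also fails if it takes over 50 s, if anything falls off the work surface, if the arm or the gripper's body presses on something with over 40 N, if the wrist force passes 120 N, or if a joint passes its speed limit or range.

## Working session

There is one attempt and no reset: what is moved stays moved. The work goes in short steps, Python scripts to look and compute and a tool call to move; the robot and the scene stay as the last step left them, time stands still between calls to the robot, and variables do not carry over. Pictures are saved under pics/ and viewed, at most 10 in all, crops included, and the job is handed in when it is done.

Besides the shell and the picture viewer there is one more tool, called after ">>>" as name(argument=value, ...) on one line, values as JSON. step_arm: Moves the arm, as the interface text tells. Scaled input: -1 to 1 covers 2 cm each way for a shift and 0.12 rad each way for a turn. Its arguments: {"type":"object","properties":{"series":{"type":"array","items":{"type":"array"}}},"required":["series"]}

```bash
mkdir -p pics
python3 - <<'E'
from workcell import manip
import cv2,numpy as np
for n in("top","side"):
    cv2.imwrite(f"pics/{n}0.png",manip.camera(n)); c=manip.get_calibration(n); print(n,c)
s=manip.state(); print(s)
E
```

```text
top {'intrinsics': array([[485.72622052,   0.        , 283.34795435],
       [  0.        , 485.72622052, 201.23040771],
       [  0.        ,   0.        ,   1.        ]]), 'origin': array([0.33438814, 0.03117172, 1.13333153]), 'orientation': array([-0.08291485,  0.72000445, -0.684908  ,  0.07496505])}
side {'intrinsics': array([[515.72634391,   0.        , 282.01373184],
       [  0.        , 515.72634391, 209.14283923],
       [  0.        ,   0.        ,   1.        ]]), 'origin': array([ 0.07972613, -0.6715128 ,  0.90115507]), 'orientation': array([-0.37487618,  0.88286823, -0.25729494,  0.11751958])}
{'time': 0.1, 'q': array([ 1.15247962e+00,  4.94154819e-01,  1.34605524e+00, -6.28487192e-07,
        1.30251400e+00, -9.55072444e-02]), 'joint_velocities': array([ 0.00109416, -0.00043108, -0.00223075,  0.00147943,  0.0006198 ,
        0.00109159]), 'effort': array([ 1.62662389e-03, -8.83593607e+01, -3.84566188e+01, -9.66709507e-06,
        5.01367162e-03, -4.87082741e-05]), 'tool_pos': array([0.19814007, 0.5924212 , 0.23074361]), 'orientation': array([-1.43449396e-04,  1.60704732e-01,  9.87002365e-01, -5.47213364e-04]), 'wrist_force': array([ 0.99499017,  0.21746101, -0.06466964]), 'ft_torque': array([0.03118655, 0.0279166 , 0.0135588 ]), 'finger_force': 0.0, 'grip_width': 0.08540837427041893}
```

View pics/top0.png

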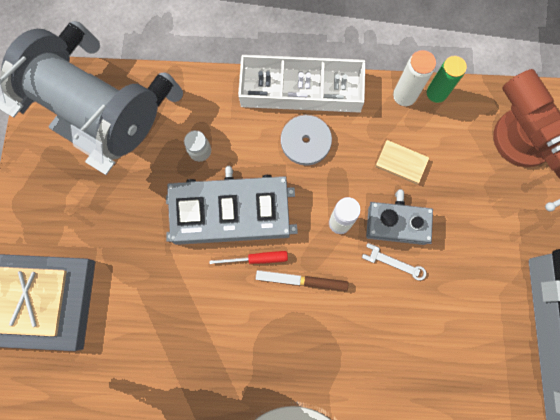

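View pics/side0.png

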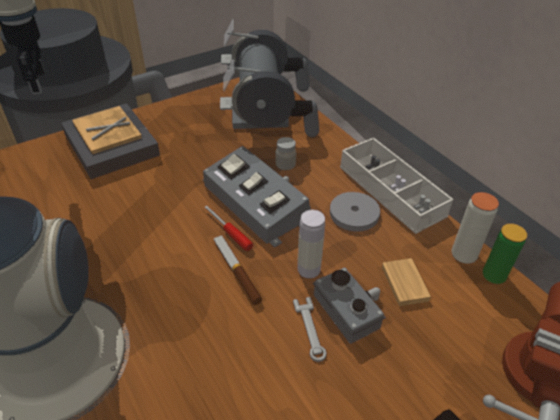

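Top view: desk with rockers at about (190,211), (228,209), (265,207); station with mushroom at (389,217) and start at (417,223). Side view: rockers at (233,166), (252,183), (274,200), mushroom at (341,278), start at (359,306). Next I'll zoom in with masks.

```bash
cat > h.py <<'E'
import numpy as np
from scipy.spatial.transform import Rotation as R
from workcell import manip
def ray(n,px):
    c=manip.get_calibration(n); w,x,y,z=c["orientation"]
    d=R.from_quat([x,y,z,w]).apply(np.linalg.inv(c["intrinsics"])@[px[0],px[1],1.])
    return np.array(c["origin"]),d/np.linalg.norm(d)
def plane(n,px,z):
    o,d=ray(n,px); return o+d*(z-o[2])/d[2]
def tri(a,b):
    o1,d1=ray("top",a); o2,d2=ray("side",b)
    t=np.linalg.lstsq(np.c_[d1,-d2],o2-o1,rcond=None)[0]
    p,q=o1+d1*t[0],o2+d2*t[1]; return (p+q)/2,np.linalg.norm(p-q)
E
python3 - <<'E'
import cv2,numpy as np
from h import *
t=cv2.imread("pics/top0.png");s=cv2.imread("pics/side0.png")
def blobs(im,box,f,lo=15):
    x,y,w,h=box; m=f(im[y:y+h,x:x+w].astype(int)).astype(np.uint8)
    n,l,st,c=cv2.connectedComponentsWithStats(m,connectivity=4)
    for i in range(1,n):
        if st[i,4]>=lo: print(box[:2],st[i]+[x,y,0,0,0],(c[i]+[x,y]).round(1))
cream=lambda a:(a.min(2)>165)
dark=lambda a:(a.max(2)<45)
blobs(t,(160,170,140,80),cream);blobs(s,(195,140,120,110),cream)
blobs(t,(365,185,75,60),dark);blobs(s,(310,260,80,85),dark)
def crop(im,x,y,w,h,W,H): return cv2.resize(im[y:y+h,x:x+w],(W,H),interpolation=cv2.INTER_CUBIC)
o=np.vstack([np.hstack([crop(t,160,175,140,75,448,240),crop(t,365,188,75,56,320,240)]),
 np.hstack([crop(s,200,140,115,95,436,360),crop(s,310,262,77,83,332,360)])])
cv2.imwrite("pics/c1.png",o)
E
```

```text
(160, 170) [225 170   6   7  35] [227.6 172.7]
(160, 170) [ 168  177  121   63 3729] [239.3 209.9]
(160, 170) [259 196  13  21 225] [265.  205.6]
(160, 170) [221 198  13  21 229] [227.1 208.4]
(160, 170) [179 200  21  22 411] [189.  210.7]
(195, 140) [224 164  12   8  54] [230.2 167.2]
(195, 140) [215 171  11   9  36] [219.5 175.1]
(195, 140) [245 179   9   8  46] [249.1 182.8]
(195, 140) [236 190   7   6  22] [239.3 192.6]
(195, 140) [266 193  17  10  85] [274.5 197.9]
(195, 140) [258 209   6   6  23] [260.5 211.6]
(195, 140) [302 210  13  16 166] [308.8 217.7]
(365, 185) [381 216   5   9  21] [382.9 219.9]
(310, 260) [332 271  18  14 157] [340.4 277.7]
(310, 260) [353 300  11  11  75] [358.3 305.3]
```

View pics/c1.png

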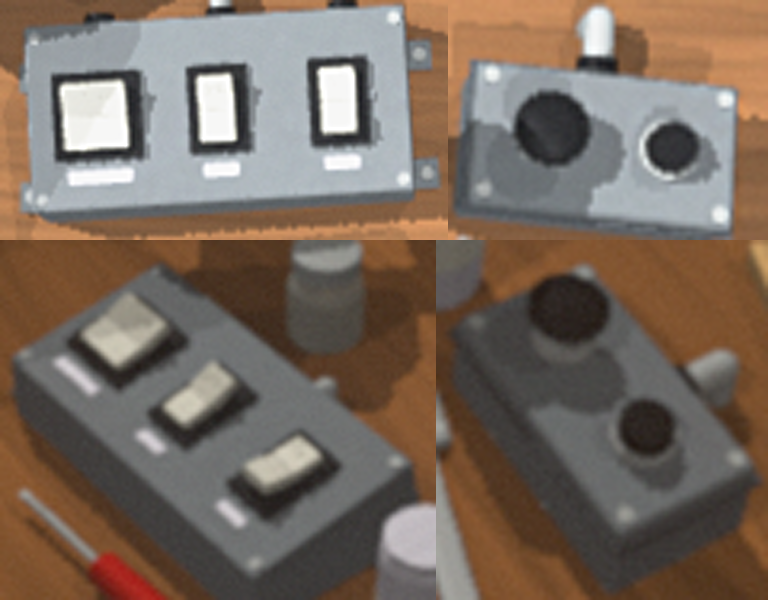

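The crop gives clear label, screw and button positions; the main and extraction rockers have their upper ends up, and the lamp rocker's is down. Triangulating those.

Run:
```python
from h import *
np.set_printoptions(precision=4,suppress=True)
P={}
for k,a,b in [("labM",(191.3,230),(219.5,175.1)),("labE",(229.4,227.8),(239.3,192.6)),("labL",(266.9,225.6),(260.5,211.6)),
 ("scBR",(286.3,230.9),(267,225.8)),("scTR",(283.1,180.6),(304.5,198.3)),("scBL",(173.1,238.1),(206.6,170.6)),
 ("start",(417.5,222.7),(358.3,305.3)),("stop",(389.1,217.8),(340.4,277.7)),
 ("stTR",(365+(726-448)/4.267,188+99/4.267),(310+736/4.31-436/4.31,262+(457-240)/4.31)),
 ("stBR",(365+(720-448)/4.267,188+215/4.267),(310+(626-436)/4.31,262+(513-240)/4.31)),
 ("main",(189,210.7),(233,165.7)),("extr",(227.1,208.4),(252.5,182.5)),("lamp",(265,205.6),(274.5,200.5))]:
    p,e=tri(a,b); P[k]=p; print(k,p,round(e,4))
for k in(("labM","labL"),("scBL","scBR"),("stop","start")):
    d=P[k[1]]-P[k[0]]; print(k,np.linalg.norm(d),"yaw",np.arctan2(d[0],-d[1]))
d=P["scTR"]-P["scBR"];print("slope",d,np.arctan2(-d[1],d[0]))
for n,px in(("M",(189,210.7)),("E",(227.1,208.4)),("L",(265,205.6))):print(n,plane("top",px,.075))
print("start at .068",plane("top",(417.5,222.7),.068),plane("side",(358.3,305.3),.068))
```

```text
labM [0.5026 0.2529 0.0559] 0.0003
labE [0.5119 0.1676 0.0568] 0.0
labL [0.5214 0.0837 0.056 ] 0.0005
scBR [0.5122 0.0395 0.0514] 0.0004
scTR [0.6239 0.052  0.0733] 0.0018
scBL [0.4843 0.2928 0.0504] 0.0024
start [ 0.5436 -0.2525  0.0631] 0.0008
stop [ 0.5487 -0.1863  0.0763] 0.0003
stTR [ 0.5733 -0.2837  0.0544] 0.001
stBR [ 0.5115 -0.2799  0.0539] 0.0021
main [0.5457 0.2606 0.0628] 0.0008
extr [0.5542 0.1752 0.0646] 0.0004
lamp [0.5649 0.0902 0.0653] 0.0001
('labM', 'labL') 0.17033009713346942 yaw 0.11070233366282088
('scBL', 'scBR') 0.2548575817387259 yaw 0.10984879659645538
('stop', 'start') 0.0676076756389084 yaw -0.07755164479200756
slope [0.1116 0.0124 0.0219] -0.11086622017578876
M [0.5429 0.2581 0.075 ]
E [0.5523 0.1737 0.075 ]
L [0.5628 0.0897 0.075 ]
start at .068 [ 0.5422 -0.251   0.068 ] [ 0.5413 -0.255   0.068 ]
```

>>> step_arm(series=[[[0, 0, 0], [0, 0, -0.9], 1], [[0, 0, 0], [0, 0, -0.9], 1], [[0, 0, 0], [0, 0, -0.9], 1], [[0, 0, 0], [0, 0, -0.9], 1], [[-0.5, -0.5, 0], [0, 0, 0], 1], [[-1, -1, 0], [0, 0, 0], 1], [[-1, -1, 0], [0, 0, 0], 1], [[-1, -1, 0], [0, 0, 0], 1], [[-1, -1, 0], [0, 0, 0], 1], [[-1, -1, 0], [0, 0, 0], 1], [[-1, -1, 0], [0, 0, 0], 1], [[-1, -1, 0], [0, 0, 0], 1]])

```text
time: 1.1
tool_pos: [0.3649, 0.4583, 0.2311]
orientation: [-0.0, -0.053, 0.999, -0.0]
wrist_force: [0.8, -0.1, 0.1]
grip_width: -0.0001
finger_force: 0.0
```

>>> step_arm(series=[[[-1, -1, 0], [0, 0, 0], 1], [[-1, -1, 0], [0, 0, 0], 1], [[-1, -1, 0], [0, 0, 0], 1], [[-1, -1, 0], [0, 0, 0], 1], [[-1, -1, 0], [0, 0, 0], 1], [[-1, -1, 0], [0, 0, 0], 1], [[-1, -1, 0.5], [0, 0, 0], 1], [[-1, -1, 1], [0, 0, 0], 1], [[-0.48, -1, 1], [0, 0, 0], 1], [[0, -1, 1], [0, 0, 0], 1], [[0, -0.92, 1], [0, 0, 0], 1], [[0, 0, 0.5], [0, 0, 0], 1]])

```text
time: 2.1
tool_pos: [0.5555, 0.2573, 0.1287]
orientation: [-0.002, -0.052, 0.999, -0.001]
wrist_force: [-0.3, 0.2, -0.4]
grip_width: -0.0002
finger_force: 0.0
```

Run:
```python
import cv2
from h import *
t=manip.camera("top");s=manip.camera("side")
o=np.hstack([cv2.resize(t[150:270,140:320],(400,267)),cv2.resize(s[90:240,160:340],(400,333))[:267]])
cv2.imwrite("pics/c2.png",np.vstack([np.hstack([cv2.resize(t[130:270,120:300],(400,311)),cv2.resize(s[80:220,160:340],(400,311))])]))
print(manip.state()["tool_pos"])
```

```text
[0.5552083  0.26001794 0.12951246]
```

View pics/c2.png

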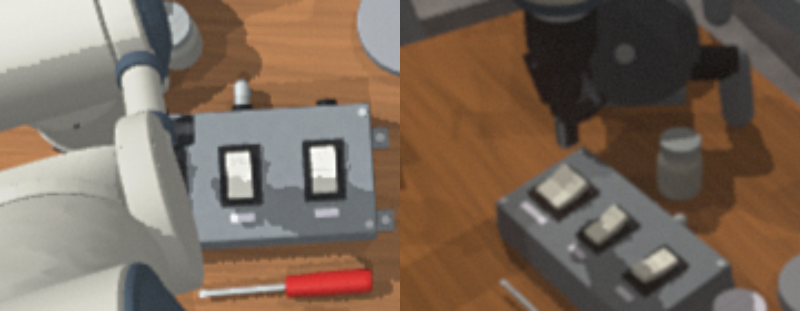

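The fingertip stands 50 mm above the upper half of the main rocker, with the jar clear. I'll descend and feel for contact.

>>> step_arm(series=[[[-0.1, 0, 1], [0, 0, 0], 1], [[0, 0, 0.5], [0, 0, 0], 1], [[0, 0, 0.25], [0, 0, 0], 1], [[0, 0, 0.1], [0, 0, 0], 1], [[0, 0, 0], [0, 0, 0], 1]])

```text
time: 2.62
tool_pos: [0.5579, 0.2619, 0.0944]
orientation: [-0.0, -0.055, 0.999, -0.0]
wrist_force: [-0.5, 0.5, 0.8]
grip_width: 0.0002
finger_force: 0.0
```

>>> step_arm(series=[[[0, 0, 0.1], [0, 0, 0], 1], [[0, 0, 0.1], [0, 0, 0], 1], [[0, 0, 0], [0, 0, 0], 1]])

```text
time: 2.87
tool_pos: [0.5581, 0.2617, 0.0904]
orientation: [0.0, -0.055, 0.999, 0.0]
wrist_force: [0.4, 0.5, 0.8]
grip_width: 0.0
finger_force: 0.0
```

>>> step_arm(series=[[[0, 0, 0.1], [0, 0, 0], 1], [[0, 0, 0.1], [0, 0, 0], 1], [[0, 0, 0], [0, 0, 0], 1]])

```text
time: 3.12
tool_pos: [0.5579, 0.2615, 0.0859]
orientation: [-0.0, -0.055, 0.999, -0.0]
wrist_force: [-0.0, -0.2, 1.4]
grip_width: -0.0001
finger_force: 0.0
```

>>> step_arm(series=[[[0, 0, 0.1], [0, 0, 0], 1], [[0, 0, 0.1], [0, 0, 0], 1], [[0, 0, 0], [0, 0, 0], 1]])

```text
time: 3.37
tool_pos: [0.5587, 0.2617, 0.0823]
orientation: [0.001, -0.055, 0.999, 0.0]
wrist_force: [1.1, 0.2, 1.5]
grip_width: 0.0
finger_force: 0.9
```

>>> step_arm(series=[[[0, 0, 0.1], [0, 0, 0], 1], [[0, 0, 0], [0, 0, 0], 1]])

```text
time: 3.53
tool_pos: [0.5577, 0.2614, 0.0799]
orientation: [-0.0, -0.055, 0.999, -0.0]
wrist_force: [-0.2, 0.8, 0.8]
grip_width: -0.0
finger_force: 0.0
```

>>> step_arm(series=[[[0, 0, 0.1], [0, 0, 0], 1], [[0, 0, 0], [0, 0, 0], 1]])

```text
time: 3.7
tool_pos: [0.5576, 0.2614, 0.0778]
orientation: [-0.001, -0.055, 0.999, -0.0]
wrist_force: [0.1, -0.4, -0.7]
grip_width: 0.0
finger_force: 0.0
```

>>> step_arm(series=[[[0, 0, 0.1], [0, 0, 0], 1], [[0, 0, 0], [0, 0, 0], 1]])

```text
time: 3.87
tool_pos: [0.5579, 0.2616, 0.0769]
orientation: [-0.0, -0.055, 0.999, -0.0]
wrist_force: [-5.6, -1.4, 15.5]
grip_width: -0.0004
finger_force: 8.1
```

>>> step_arm(series=[[[0, 0, -1], [0, 0, 0], 1], [[0, 0, -1], [0, 0, 0], 1], [[0, -1, 0], [0, 0, 0], 1], [[0, -1, 0], [0, 0, 0], 1], [[0, -1, 0], [0, 0, 0], 1], [[0, -0.9, 0], [0, 0, 0], 1], [[0, -0.4, 0], [0, 0, 0], 1], [[0, 0, 0], [0, 0, 0], 1]])

```text
time: 4.53
tool_pos: [0.5676, 0.1748, 0.1162]
orientation: [-0.0, -0.054, 0.999, -0.0]
wrist_force: [-0.5, -0.1, 0.0]
grip_width: 0.0003
finger_force: 0.0
```

Run:
```python
import cv2
from h import *
t=manip.camera("top");s=manip.camera("side")
cv2.imwrite("pics/c3.png",np.hstack([cv2.resize(t[130:270,120:300],(400,311)),cv2.resize(s[120:245,190:315],(400,400))[:311]]))
print(manip.state()["tool_pos"])
```

```text
[0.56741332 0.17649986 0.11621463]
```

View pics/c3.png

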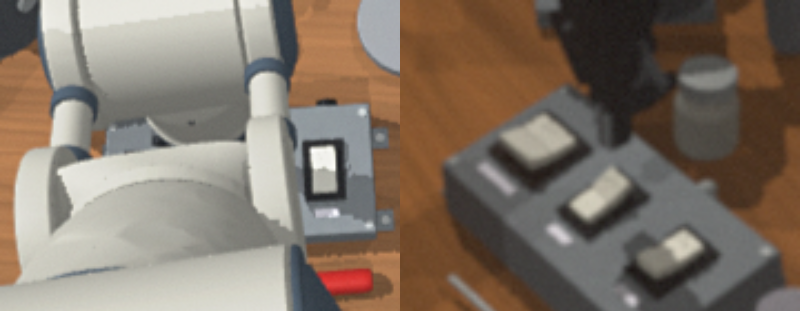

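The main rocker is now level-topped like the lamp (side crop around (540,140)), and the extraction rocker is still off. Now pressing extraction.

>>> step_arm(series=[[[0, 0, 0.8], [0, 0, 0], 1], [[0, 0, 0.4], [0, 0, 0], 1], [[0, 0, 0.1], [0, 0, 0], 1], [[0, 0, 0.1], [0, 0, 0], 1], [[0, 0, 0.1], [0, 0, 0], 1], [[0, 0, 0.1], [0, 0, 0], 1], [[0, 0, 0.1], [0, 0, 0], 1], [[0, 0, 0.1], [0, 0, 0], 1], [[0, 0, 0], [0, 0, 0], 1]])

```text
time: 5.38
tool_pos: [0.5674, 0.1761, 0.0802]
orientation: [-0.0, -0.055, 0.999, -0.0]
wrist_force: [-0.1, -0.5, -0.4]
grip_width: 0.0002
finger_force: 0.0
```

>>> step_arm(series=[[[0, 0, 0.1], [0, 0, 0], 1], [[0, 0, 0], [0, 0, 0], 1]])

```text
time: 5.55
tool_pos: [0.567, 0.1759, 0.0779]
orientation: [-0.001, -0.055, 0.999, -0.0]
wrist_force: [0.2, -0.4, -0.5]
grip_width: 0.0
finger_force: 0.0
```

>>> step_arm(series=[[[0, 0, 0.1], [0, 0, 0], 1], [[0, 0, 0], [0, 0, 0], 1]])

```text
time: 5.72
tool_pos: [0.5674, 0.176, 0.0768]
orientation: [0.0, -0.055, 0.999, -0.0]
wrist_force: [-5.1, -1.7, 16.5]
grip_width: 0.0
finger_force: 8.3
```

>>> step_arm(series=[[[0, 0, -1], [0, 0, 0], 1], [[0, 0, -1], [0, 0, 0], 1], [[0, 0, -1], [0, 0, 0], 1], [[0, 0, -1], [0, 0, 0], 1], [[0, 0, -1], [0, 0, 0], 1], [[0, 0, -1], [0, 0, 0], 1], [[0, 0, -1], [0, 0, 0], 1], [[0, 0, -1], [0, 0, 0], 1], [[0, -1, 0], [0, 0, 0], 1], [[0, -1, 0], [0, 0, 0], 1], [[0, -1, 0], [0, 0, 0], 1], [[0, -1, 0], [0, 0, 0], 1]])

```text
time: 6.72
tool_pos: [0.576, 0.0958, 0.2363]
orientation: [-0.0, -0.055, 0.998, -0.0]
wrist_force: [-0.1, -0.6, -0.2]
grip_width: 0.0003
finger_force: 0.0
```

>>> step_arm(series=[[[1, -1, 0], [0, 0, 0], 1], [[1, -1, 0], [0, 0, 0], 1], [[1, -1, 0], [0, 0, 0], 1], [[0.6, -1, 0], [0, 0, 0], 1], [[0, -1, 0], [0, 0, 0], 1], [[0, -1, 0], [0, 0, 0], 1], [[0, -1, 0], [0, 0, 0], 1], [[0, -1, 0], [0, 0, 0], 1], [[0, -1, 0], [0, 0, 0], 1], [[0, -1, 0], [0, 0, 0], 1], [[0, -1, 0], [0, 0, 0], 1], [[0, -1, 0], [0, 0, 0], 1]])

```text
time: 7.72
tool_pos: [0.5306, -0.1508, 0.2361]
orientation: [-0.0, -0.055, 0.999, 0.0]
wrist_force: [0.8, 0.6, 0.4]
grip_width: 0.0002
finger_force: 0.0
```

>>> step_arm(series=[[[0, -1, 0], [0, 0, 0], 1], [[0, -1, 0], [0, 0, 0], 1], [[0, -1, 0], [0, 0, 0], 1], [[0, -1, 0], [0, 0, 0], 1], [[0, -0.9, 0], [0, 0, 0], 1], [[0, -0.3, 0], [0, 0, 0], 1], [[0, 0, 0], [0, 0, 0], 1], [[0, 0, 0], [0, 0, 0], 1]])

```text
time: 8.38
tool_pos: [0.5419, -0.2529, 0.2361]
orientation: [-0.0, -0.054, 0.999, 0.0]
wrist_force: [0.1, 0.4, 0.1]
grip_width: -0.0001
finger_force: 0.0
```

Run:
```python
import cv2
from h import *
t=manip.camera("top");s=manip.camera("side")
cv2.imwrite("pics/c4.png",np.hstack([cv2.resize(t[170:310,160:340],(400,311)),cv2.resize(s[130:340,190:460],(400,311))]))
print(manip.state()["tool_pos"])
```

```text
[ 0.54197775 -0.25228841  0.2362535 ]
```

View pics/c4.png

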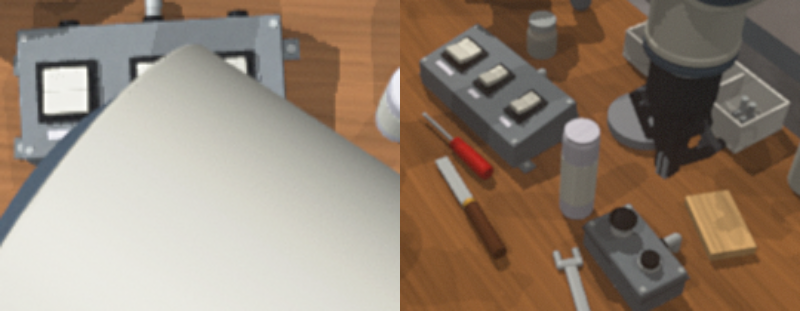

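All three rockers now look alike (on), nothing has been disturbed, and the gripper is above the start button. Descending.

>>> step_arm(series=[[[0, 0, 1], [0, 0, 0], 1], [[0, 0, 1], [0, 0, 0], 1], [[0, 0, 1], [0, 0, 0], 1], [[0, 0, 1], [0, 0, 0], 1], [[0, 0, 1], [0, 0, 0], 1], [[0, 0, 1], [0, 0, 0], 1], [[0, 0, 1], [0, 0, 0], 1], [[0, 0, 0.7], [0, 0, 0], 1], [[0, 0, 0.2], [0, 0, 0], 1], [[0, 0, 0.1], [0, 0, 0], 1], [[0, 0, 0.1], [0, 0, 0], 1], [[0, 0, 0], [0, 0, 0], 1]])

```text
time: 9.48
tool_pos: [0.5425, -0.2532, 0.075]
orientation: [0.0, -0.055, 0.999, -0.0]
wrist_force: [-1.1, 0.0, 0.2]
grip_width: -0.0001
finger_force: 0.0
```

>>> step_arm(series=[[[0, 0, 0.1], [0, 0, 0], 1], [[0, 0, 0.1], [0, 0, 0], 1], [[0, 0, 0], [0, 0, 0], 1]])

```text
time: 9.73
tool_pos: [0.5422, -0.2532, 0.0704]
orientation: [0.0, -0.055, 0.999, -0.0]
wrist_force: [-1.3, 1.2, -0.4]
grip_width: 0.0002
finger_force: 0.0
```

>>> step_arm(series=[[[0, 0, 0.1], [0, 0, 0], 1], [[0, 0, 0.1], [0, 0, 0], 1], [[0, 0, 0], [0, 0, 0], 1]])

```text
time: 9.98
tool_pos: [0.5423, -0.2534, 0.0661]
orientation: [0.0, -0.055, 0.999, -0.0]
wrist_force: [0.6, -0.1, 2.5]
grip_width: -0.0
finger_force: 1.3
```

>>> step_arm(series=[[[0, 0, 0.1], [0, 0, 0], 1], [[0, 0, 0.1], [0, 0, 0], 1], [[0, 0, 0], [0, 0, 0], 1]])

```text
time: 10.23
tool_pos: [0.5423, -0.2534, 0.0621]
orientation: [0.0, -0.055, 0.999, -0.0]
wrist_force: [-0.7, 0.1, 5.4]
grip_width: -0.0003
finger_force: 2.5
```

Button nearly in; one more small push, then lift off.

>>> step_arm(series=[[[0, 0, 0.08], [0, 0, 0], 1], [[0, 0, 0], [0, 0, 0], 1], [[0, 0, 0], [0, 0, 0], 1]])

```text
time: 10.48
tool_pos: [0.5423, -0.2534, 0.0617]
orientation: [0.0, -0.055, 0.999, -0.0]
wrist_force: [-4.1, 1.5, 22.9]
grip_width: 0.0002
finger_force: 11.2
```

>>> step_arm(series=[[[0, 0, -0.5], [0, 0, 0], 1], [[0, 0, -1], [0, 0, 0], 1], [[0, 0, -1], [0, 0, 0], 1], [[0, 0, -1], [0, 0, 0], 1], [[0, 0, -1], [0, 0, 0], 1], [[0, 0, -1], [0, 0, 0], 1], [[0, 0, -1], [0, 0, 0], 1], [[0, 0, -1], [0, 0, 0], 1], [[0, 0, 0], [0, 0, 0], 1], [[0, 0, 0], [0, 0, 0], 1]])

```text
time: 11.32
tool_pos: [0.5424, -0.2534, 0.2114]
orientation: [0.001, -0.055, 0.999, -0.0]
wrist_force: [-0.3, 0.3, -1.2]
grip_width: -0.0
finger_force: 0.0
```

Run:
```python
import cv2
from h import *
cv2.imwrite("pics/c5.png",cv2.resize(manip.camera("side")[130:340,190:460],(800,600)))
print(manip.state()["tool_pos"])
```

```text
[ 0.5418918  -0.25312047  0.21040327]
```

View pics/c5.png

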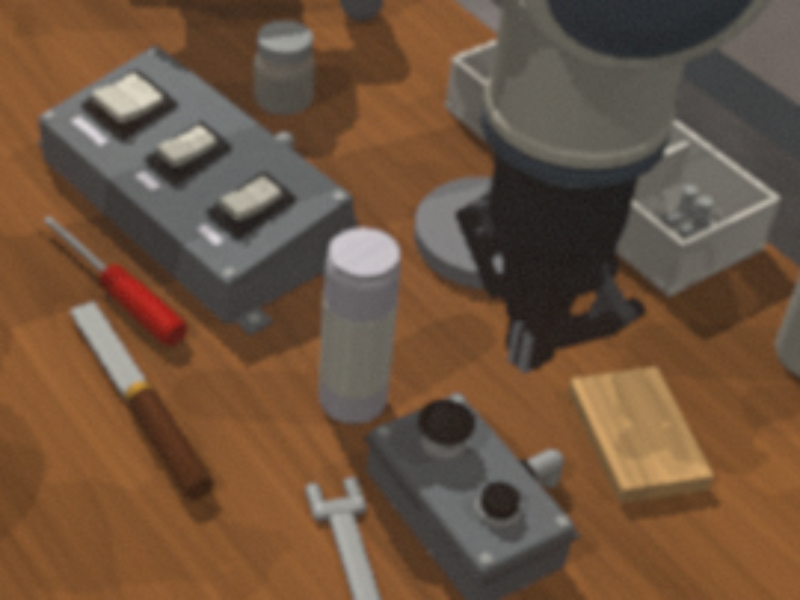

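The picture shows all three rockers on, the start button back out, everything on the bench undisturbed and the robot clear.

```bash
python3 -c "
from workcell import manip
print(manip.close_job())"
```

```text
the job is handed in; nothing more can be done
None
```

I tipped the main rocker on, then the extraction rocker, then pushed the start button in about 6 mm and let it spring back; the lamp rocker, mushroom stop and loose things look undisturbed, and the job is handed in (no verdict was returned).

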